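# Set the annealing kiln's thumbwheels and hold time, then start it

## Robot

A 6-joint arm with a two-finger parallel gripper is mounted at the origin on the work surface. World frame = base frame: x ahead of the robot, y to its left, z up, the work surface at z = 0. Lengths are in m, angles in degrees, forces in N, time in s.
With the tool pointing down it reaches from about 0.3 to 0.75 m from the base axis. Payload 8.5 kg.
Tool frame: the origin (TCP) lies between the finger pads; the fingertips stand 17 mm ahead of it and the grasp point (between the pads) lies 2 mm behind it; z points along the fingers, y is the direction in which the jaws open and shut (so a half turn about z gives the same grasp; the last joint's range is limited). The gripper opens to 85 mm and grips with 20 to 120 N. Pads are 22 mm wide; open, the fingers measure 114 mm over their backs; the gripper's body (76 mm by 85 mm) begins 54 mm behind the grasp point. The pads swing forward as they close: fully open they stand 13 mm farther back than shut.
Start: joints at [55.961, 21.807, 74.336, -0, 83.858, -12.336], TCP at [0.203, 0.511, 0.248] pointing down, gripper open.
Joint ranges: [-178.18, 178.18], [-50.72, 133.34], [12.68, 142.11], [-81.47, 261.47], [9.98, 163.14], [-165.26, 165.26]. Speed limits (degrees/s): [136.94, 136.94, 180, 180, 180, 180].

## Interface

Orientations are given as a 3x3 rotation matrix whose columns are the frame's x, y, z axes.
In Python, from rig import readout, eyes, env gives the robot as it stands.
- The arm moves only by the tool arm_command, never from a script. Its argument "rows" is text: rows parted by semicolons, each of 7 numbers parted by spaces: the closure, from 0 (fully open) to 1 (shut), then the shift along the tool's x, y, z in mm, then the turn, a rotation vector about the tool's x, y, z in degrees. In form: grip dx dy dz rx ry rz; .... A call has 1 to 5 rows; each row shifts and turns the commanded pose from where the row before left it, along the tool's axes as they then stand; what a row does not reach is not made up. A row lasts 1/12 s, in which the tool goes at most 41.7 mm and 7.16 degrees, less where a joint would pass 70% of its speed; a pose out of reach is approached as far as the arm can. A call with a gripper value outside its range is refused whole. The fingers move at their own pace and stop on an object; "squeeze" is the grip in N (left out, the last holds). Time passes only in rows, so rows that do not move let the fingers close. It gives the time, the measured TCP pose, the force and the opening at its end, in the units of the state.
- readout.observe(): the state, without advancing time (a new reading comes with each control period).
- eyes.get_image(name): name is "scene" or "top"; returns the picture (420x560x3 uint8, red, green, blue); there is no depth.
- eyes.camera_model(name): a dict with "mtx" (3x3 intrinsics, pixels), "view" (4x4, takes a point from world to camera coordinates). Camera axes: x right, y up, looking along -z (the intrinsics and any distortion apply to the point x, -y, -z); pixel columns grow to the right and rows downward; lengths in m; the calibration is good to about 2 mm. A picture is of the moment at which its call begins. camera_model takes no time and is no camera call.
- env.close_job(): hands the job in, once; it reports no verdict.
The state is a dict: "time_s": time; "q": joint angles; "qvel": joint speeds; "joint_efforts": joint torques, N m; "position": TCP position; "tool_rot": TCP orientation; "ft_force": force on the tool from outside, world axes, zero at the start; "wrist_torque": the same for the moment, N m; "grip_width": finger opening in m.
Only numpy, scipy, OpenCV 4.12 (cv2) and the standard library are available. Lean on these libraries where they do the work, as an engineer would, in place of code of your own. Each camera call takes 0.05 s, during which the arm holds its last target. There are 200 camera calls.

## Task

On the kiln controller, set the three thumbwheels, from the robot's left to right, to 4, 1 and 3 (each wheel's lug in line with that tick, counting from 0 at the tick nearest the robot), and turn only the outer ring of the concentric knob so that its white line points to the long mark, leaving the inner knob as it is. When all four are set, press the start button fully and let it go. Do not disturb the things standing around.

Things in the scene. Friction and masses are not known exactly. Their poses are not given: they have to be found in the camera images.
- console: kiln controller, fixed grey box 170 (x) x 310 (y) x 70 mm. Origin: centre of underside, on the bench; z up, x away from the robot, y to its left. On top, all at x = 0: start button (y 0.125 m), three thumbwheels (0.066, 0.030, -0.006), concentric knob (-0.095). Beside each wheel, fixed 8 mm wide cheeks of 36 mm radius about the axle with six dark ticks: digits 0 to 5 from the robot's side
- wheel_left (a joint): left thumbwheel, angle in rad about its level axle through console (0, 0.066, 0.058) m. Digit = value / 0.28, from 0 (lug leans 0.70 rad from upright to the robot's side, -x) to 1.40 = digit 5 (leans 0.70 rad to +x); stops at -0.06 and 1.46. No detents: friction 0.13 N m, stays where left. Starts between 0.0 and 0.80, also between digits
- wheel_mid (a joint): middle thumbwheel, angle in rad about its level axle through console (0, 0.03, 0.058) m. Digit = value / 0.28, from 0 (lug leans 0.70 rad from upright to the robot's side, -x) to 1.40 = digit 5 (leans 0.70 rad to +x); stops at -0.06 and 1.46. No detents: friction 0.13 N m, stays where left. Starts between 0.62 and 1.40, also between digits
- wheel_right (a joint): right thumbwheel, angle in rad about its level axle through console (0, -0.006, 0.058) m. Digit = value / 0.28, from 0 (lug leans 0.70 rad from upright to the robot's side, -x) to 1.40 = digit 5 (leans 0.70 rad to +x); stops at -0.06 and 1.46. No detents: friction 0.13 N m, stays where left. Starts between 0.0 and 0.52, also between digits
- wheel_left_bar (a point): centre of the white lug bar of the left wheel (60 mm black drum): bar 12 mm diameter, 18 mm long along console y, 50 mm from the axle, on a 6 mm thick stem. Free on both x sides: pinch it across x or push it
- wheel_mid_bar (a point): centre of the white lug bar of the middle wheel (60 mm black drum): bar 12 mm diameter, 18 mm long along console y, 50 mm from the axle, on a 6 mm thick stem. Free on both x sides: pinch it across x or push it
- wheel_right_bar (a point): centre of the white lug bar of the right wheel (60 mm black drum): bar 12 mm diameter, 18 mm long along console y, 50 mm from the axle, on a 6 mm thick stem. Free on both x sides: pinch it across x or push it
- outer_ring (a joint): outer ring of the concentric knob, rad, counter-clockwise from above positive; 0 when the white line on its top points to the long mark on the panel (console +x, away from the robot). Starts between -1.35 and -0.60 (line right of the mark); stops at -1.6 and 1.6; friction 0.06 N m, stays where left
- outer_ring_centre (a point): on the knob's axis half-way up the outer ring, console (0, -0.095, 0.094) m. The ring is a black cylinder, 56 mm diameter, 24 mm high, 82 to 106 mm above the bench, on a 60 mm round foot; grip it across any diameter
- inner_knob_rim (a point): point on the inner knob's upper rim, 11 mm from the axis, where its dark line points. The inner knob is a separate aluminium cylinder, 22 mm diameter, from the outer ring's top (106 mm above the bench) up to 124 mm; turns easily (0.012 N m)
- start_button (a joint): travel of the start button in m: 0 out, 0.006 fully pressed; counts as pressed from 0.0045; springs back, 5 N fully down
- start_button_top (a point): centre of the start button's top face; round black button, 28 mm diameter, in a dark steel housing; press straight down
- rod_can: bystander left of the console: tin can, 76 mm diameter, 110 mm tall, glass rods in it reach 225 mm; origin at centre of underside
- amber_bottle: bystander left of the console, towards the back: amber bottle, 60 mm diameter, 150 mm tall; origin at centre of underside
- graphite_paddle: bystander lying right of the console: flat paddle, along its own x from -120 to 130 mm, 55 mm wide, 18 mm high; origin on its underside
- marver_block: bystander right of the console: 60 x 60 x 22 mm block; origin at centre of underside

How it is judged:
By the outcome, as a careful person would: the job done as asked, in the order asked, and still so for the second after the job is handed in, with the robot touching nothing.
It also fails if it takes over 72 s, if anything falls off the work surface, if the arm or the gripper's body presses on something with over 40 N, if the wrist force passes 120 N, or if a joint passes its speed limit or range.

## Working session

There is one attempt and no reset: what is moved stays moved. The work goes in short steps, Python scripts to look and compute and a tool call to move; the robot and the scene stay as the last step left them, time stands still between calls to the robot, and variables do not carry over. Pictures are saved under pics/ and viewed, about 8 in all and at most 12, crops included, and the job is handed in when it is done.

Besides the shell and the picture viewer there is one more tool, called after ">>>" as name(argument=value, ...) on one line, values as JSON. arm_command: Moves the arm, as the interface text tells. Its arguments: {"type":"object","properties":{"rows":{"type":"string"},"squeeze":{"type":"number"}},"required":["rows"]}

```bash
ls; mkdir -p pics; python3 - <<'E'
from rig import readout, eyes, env
import cv2
s=readout.observe(); print(s)
for n in("scene","top"):
    im=eyes.get_image(n); cv2.imwrite(f"pics/{n}0.png",im[:,:,::-1]); m=eyes.camera_model(n); print(n,m)
E
```

```text
pics
{'time_s': 0.0, 'q': array([ 5.59597137e+01,  2.18431716e+01,  7.43852272e+01,  1.62085375e-03,
        8.38586403e+01, -1.23354852e+01]), 'qvel': array([0.06406522, 0.02120837, 0.00713258, 0.05192221, 0.05769818,
       0.0380468 ]), 'joint_efforts': array([ 2.57444197e-03, -4.48478043e+01, -2.31269377e+01, -1.09608200e-04,
        4.85742203e-03, -7.91092162e-06]), 'position': array([0.20324317, 0.51078145, 0.24768853]), 'tool_rot': array([[-9.29100305e-01,  3.69826798e-01, -8.73673064e-04],
       [ 3.69827663e-01,  9.29099540e-01, -1.24306439e-03],
       [ 3.52010719e-04, -1.47803997e-03, -9.99998846e-01]]), 'ft_force': array([-0.4629924 ,  0.71443308, -0.63664276]), 'wrist_torque': array([-0.03257926,  0.02136835,  0.03812779]), 'grip_width': 0.08539700926861249}
scene {'mtx': array([[388.97160382,   0.        , 279.91308919],
       [  0.        , 388.97160382, 202.87170302],
       [  0.        ,   0.        ,   1.        ]]), 'view': array([[-0.35643964,  0.93428398, -0.0080149 ,  0.18215981],
       [-0.74761906, -0.28005894,  0.60218994,  0.37340186],
       [ 0.56037177,  0.22063645,  0.79831262, -1.31474548],
       [ 0.        ,  0.        ,  0.        ,  1.        ]])}
top {'mtx': array([[431.53944371,   0.        , 278.89697211],
       [  0.        , 431.53944371, 210.55336876],
       [  0.        ,   0.        ,   1.        ]]), 'view': array([[-0.21826752, -0.97587082, -0.00595207,  0.13545923],
       [ 0.95393214, -0.21463918,  0.20962703, -0.58060557],
       [-0.20584645,  0.0400769 ,  0.97776331, -0.86899024],
       [ 0.        ,  0.        ,  0.        ,  1.        ]])}
```

View pics/top0.png

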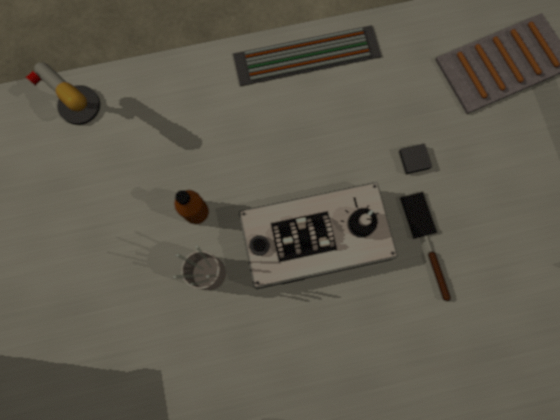

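View pics/scene0.png

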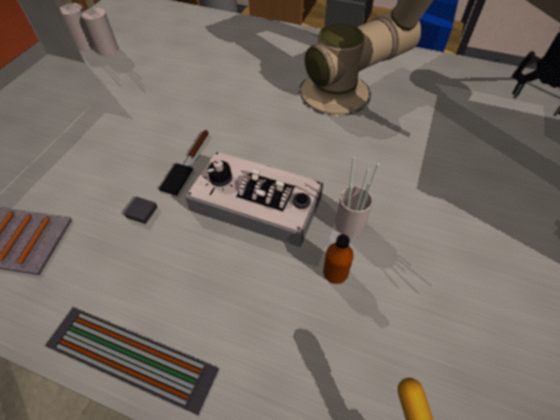

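```bash
cat > h.py <<'E'
import numpy as np, cv2
from rig import readout, eyes, env
def ray(n,px):
    m=eyes.camera_model(n); V=m["view"]; R=V[:3,:3]; t=V[:3,3]
    u=np.linalg.inv(m["mtx"])@np.array([px[0],px[1],1.]); d=R.T@(u*[1,-1,-1]); return -R.T@t,d
def onplane(n,px,z):
    o,d=ray(n,px); return o+d*(z-o[2])/d[2]
def proj(n,P):
    m=eyes.camera_model(n); c=m["view"]@np.append(P,1); u=m["mtx"]@(c[:3]*[1,-1,-1]); return u[:2]/u[2]
def crop(n,x0,y0,x1,y1,k,name,g=1.6):
    im=eyes.get_image(n); c=im[y0:y1,x0:x1,::-1].astype(float)
    c=np.clip(255*(c/255)**(1/g),0,255).astype(np.uint8)
    cv2.imwrite("pics/"+name,cv2.resize(c,None,fx=k,fy=k,interpolation=cv2.INTER_CUBIC)); return im
E
python3 - <<'E'
from h import *
im=crop("top",235,175,405,295,4.7,"c1.png")
# console top: pinkish light mask
g=im.astype(int); b=cv2.imread("pics/scene0.png")[:,:,::-1].astype(int)
for n,a,roi in(("top",g,(225,170,410,300)),("scene",b,(180,140,330,250))):
    x0,y0,x1,y1=roi; s=a[y0:y1,x0:x1]
    mask=((s[...,0]-s[...,1]>8)&(s.sum(2)>200)).astype(np.uint8)*255
    mask=cv2.morphologyEx(mask,cv2.MORPH_CLOSE,np.ones((5,5)))
    c=max(cv2.findContours(mask,0,2)[0],key=cv2.contourArea); r=cv2.minAreaRect(cv2.convexHull(c)); 
    h=cv2.convexHull(c); p=cv2.approxPolyDP(h,6,True)[:,0]+[x0,y0]
    print(n,cv2.contourArea(c),p.tolist(),[onplane(n,q,.07).round(4)[:2].tolist() for q in p])
E
```

```text
top 5002.0 [[377, 191], [394, 254], [255, 279], [247, 210], [368, 185]] [[0.5901, -0.2104], [0.4511, -0.209], [0.464, 0.0852], [0.6106, 0.0717], [0.6073, -0.1949]]
scene 9743.0 [[329, 140], [329, 196], [300, 231], [186, 195], [180, 140]] [[0.2986, 0.065], [0.4878, 0.1212], [0.6098, 0.0879], [0.6089, -0.2113], [0.4429, -0.3229]]
```

View pics/c1.png

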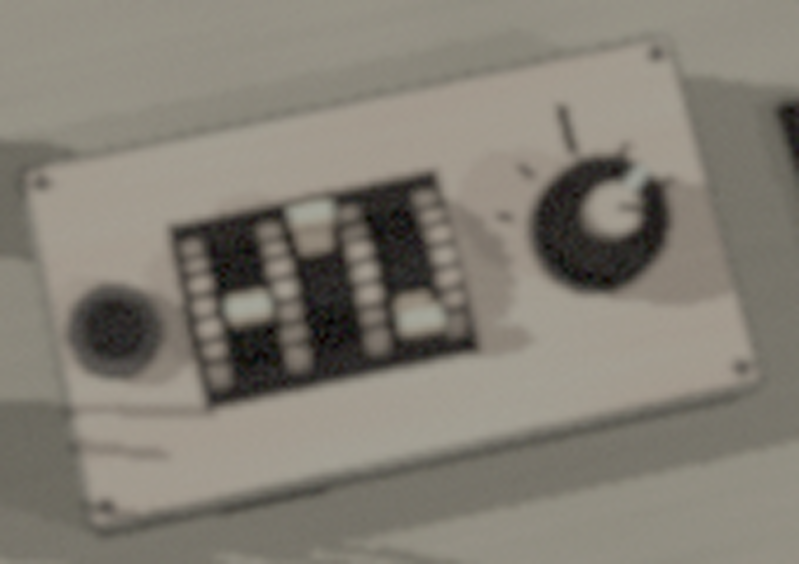

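```bash
cat >> h.py <<'E'
from scipy.optimize import least_squares
K=4.7
def full(p,o=(235,175),k=K): return np.array([(p[0]+.5)/k-.5+o[0],(p[1]+.5)/k-.5+o[1]])
def RZ(a): return np.array([[np.cos(a),-np.sin(a),0],[np.sin(a),np.cos(a),0],[0,0,1]])
E
python3 - <<'E'
from h import *
W=[onplane("top",full(p),.07) for p in [(25,165),(668,38),(758,378),(95,528)]]
M=np.array([(.085,.155,.07),(.085,-.155,.07),(-.085,-.155,.07),(-.085,.155,.07)])
f=lambda q:np.concatenate([(RZ(q[2])@m+[q[0],q[1],0]-w)[:2] for m,w in zip(M,W)])
r=least_squares(f,[.53,-.06,0]); q=r.x; print(q,np.degrees(q[2]),(r.fun*1000).round(1))
O=np.array([q[0],q[1],0]);R=RZ(q[2])
def loc(n,px,z): return R.T@(onplane(n,px,z)-O)
print("button",loc("top",full((115,330)),.08)); print("ring",loc("top",full((600,225)),.106),"knob",loc("top",full((612,207)),.124))
print("line",loc("top",full((638,180)),.106), "dark",loc("top",full((630,207)),.124))
print("mark",loc("top",full((561,105)),.07),loc("top",full((574,150)),.07))
for nm,y,p in(("L",.066,(249,307)),("M",.03,(312,212)),("R",-.006,(418,317))):
    o,d=ray("top",full(p)); o=R.T@(o-O); d=R.T@d
    P=o+d*(y-o[1])/d[1]; 
    g=lambda a: np.cross(o-np.array([.05*np.sin(a),y,.058+.05*np.cos(a)]),d)/np.linalg.norm(d)
    s=least_squares(lambda v:g(v[0]),[0]); a=s.x[0]; print(nm,"angle val",a+.7,"digit",(a+.7)/.28,"res",(s.fun*1000).round(1),"bar",R@[.05*np.sin(a),y,.058+.05*np.cos(a)]+O)
for nm,P in(("btn",(0,.125,.08)),("ring",(0,-.095,.094))): print(nm,R@P+O)
for P in((.085,.155,.07),(.085,-.155,.07),(-.085,-.155,.07),(-.085,.155,.07)): print(proj("scene",R@P+O))
print("can",onplane("top",(202,272),.11),"scene",onplane("scene",(352,215),.0),"bottle",onplane("top",(183,198),.15))
E
```

```text
[ 0.52978986 -0.06289599 -0.01191173] -0.6824919963462077 [ 2.   4.7  4.7 -4.2 -5.2 -4.6 -1.6  4.1]
button [-0.00097453  0.12484708  0.08      ]
ring [-0.00337453 -0.09062613  0.106     ] knob [ 0.00056069 -0.09349153  0.124     ]
line [ 0.01252681 -0.11171098  0.106     ] dark [-0.00102851 -0.1009736   0.124     ]
mark [ 0.05959207 -0.09501512  0.07      ] [ 0.03787837 -0.09568751  0.07      ]
L angle val 0.5586224182782742 digit 1.9950800652795504 res [ 0.1 -0.   0. ] bar [0.52353116 0.00318325 0.10750114]
M angle val 1.3310460112958806 digit 4.753735754628145 res [0.4 0.  0.1] bar [ 0.55964459 -0.0332495   0.09837054]
R angle val 0.1621751055368098 digit 0.5791968054886064 res [-1.1  0.1 -0.1] bar [ 0.50410675 -0.06859047  0.10094125]
btn [0.53127879 0.06209514 0.08      ]
ring [ 0.52865827 -0.15788925  0.094     ]
[300.33762088 233.77131438]
[182.48169136 195.35794029]
[214.16933955 149.5382904 ]
[322.97588007 180.99797967]
can [0.49783555 0.18319805 0.11      ] scene [4.72116070e-01 1.85350150e-01 1.11022302e-16] bottle [0.64357272 0.18689541 0.15      ]
```

```bash
cat >> h.py <<'E'
from scipy.spatial.transform import Rotation as Ro
O=np.array([.5298,-.0629,0]);YAW=-.0119
def to(P,a=0,back=0,spin=0):
    """from measured pose to console point P (m) + lean a (rad), tool spun about z (deg); prints turn, then shift in the turned tool axes (mm)"""
    s=readout.observe(); R0=s["tool_rot"]; B=RZ(YAW)
    R1=B@np.array([[0,np.cos(a),-np.sin(a)],[1,0,0],[0,-np.sin(a),-np.cos(a)]])@RZ(np.radians(spin))
    T=O+B@np.array(P)-back*R1[:,2]
    rv=np.degrees(Ro.from_matrix(R0.T@R1).as_rotvec())
    print("t",round(s["time_s"],2),"turn",rv.round(1),"shift after",(R1.T@(T-s["position"])*1000).round(1),"before",(R0.T@(T-s["position"])*1000).round(1),"F",s["ft_force"].round(1),"w",round(s["grip_width"]*1000,1))
def wheel(y,a,back=0,r=.058): to((r*np.sin(a),y,.058+r*np.cos(a)),a,back)
E
python3 - <<'E'
from h import *
wheel(.03,.63,.08); wheel(.03,0,.08)
E
```

```text
t 0.15 turn [31.5 21.7 66.6] shift after [-539.8  381.2 -181. ] before [-580.7 -355.1   78.6] F [ 0.1 -0.4 -0.3] w 85.5
t 0.15 turn [-0.1  0.  69. ] shift after [-539.8  333.3   51.9] before [-504.8 -384.3   52.2] F [ 0.1 -0.4 -0.3] w 85.5
```

>>> arm_command(rows="0 0 0 -41 0 0 0;0 0 0 -41 0 0 0;0 0 0 0 0 0 6.8;0 0 0 0 0 0 6.8;0 0 0 0 0 0 6.8")

```text
time_s: 0.57
position: [0.2034, 0.511, 0.3306]
tool_rot: [[-0.738, 0.675, 0.0], [0.675, 0.738, 0.0], [0.0, 0.001, -1.0]]
ft_force: [0.2, 0.1, -0.3]
grip_width: 0.0856
```

>>> arm_command(rows="0 0 0 0 0 0 6.8;0 0 0 0 0 0 6.8;0 0 0 0 0 0 6.8;0 0 0 0 0 0 6.8;0 0 0 0 0 0 6.8")

```text
time_s: 0.98
position: [0.2033, 0.5109, 0.33]
tool_rot: [[-0.234, 0.972, -0.0], [0.972, 0.234, -0.001], [-0.001, -0.001, -1.0]]
ft_force: [0.3, 0.2, 0.2]
grip_width: 0.0854
```

>>> arm_command(rows="0 0 0 0 0 0 6.8;0 0 0 0 0 0 6.8;0 0 0 0 0 0 0")

```text
time_s: 1.23
position: [0.2033, 0.5109, 0.33]
tool_rot: [[-0.001, 1.0, -0.0], [1.0, 0.001, -0.001], [-0.001, -0.0, -1.0]]
ft_force: [-0.5, -0.8, -0.1]
grip_width: 0.0853
```

```bash
python3 - <<'E'
from h import *
wheel(.03,.63,.08); wheel(.03,0,.18)
print(readout.observe()["position"],readout.observe()["q"].round(1))
# rods: extent of bright rods in top view near can
print([proj("top",P) for P in ((.498,.183,.11),(.498,.183,.225))],[onplane("top",p,.225) for p in((237,285),(180,258))])
E
```

```text
t 1.23 turn [36.1  0.3  0.7] shift after [-539.9  429.6 -114.5] before [-545.1  407.7  160.7] F [-0.5 -0.8 -0.1] w 85.3
t 1.23 turn [-0.   0.   0.7] shift after [-539.9  333.3   34. ] before [-544.1  326.3   34.2] F [-0.5 -0.8 -0.1] w 85.3
[0.20334559 0.51092203 0.33004599] [56.  19.3 64.8  0.  95.9 55.9]
[array([202.08303326, 271.89655993]), array([190.07966727, 267.185856  ])] [array([0.45060832, 0.11000764, 0.225     ]), array([0.51742205, 0.19727226, 0.225     ])]
```

>>> arm_command(rows="0 -33 20 0 0 0 0.7;0 -33 20 0 0 0 0;0 -33 20 0 0 0 0;0 -33 20 0 0 0 0;0 -33 20 0 0 0 0")

```text
time_s: 1.65
position: [0.303, 0.3439, 0.3302]
tool_rot: [[0.002, 1.0, -0.0], [1.0, -0.002, -0.0], [-0.0, -0.0, -1.0]]
ft_force: [1.4, 0.0, -0.6]
grip_width: 0.0855
```

>>> arm_command(rows="0.5 -33 20 0 0 0 0;0.5 -33 20 0 0 0 0;0.5 -33 20 0 0 0 0;0.5 -33 20 0 0 0 0;0.5 -33 20 0 0 0 0")

```text
time_s: 2.07
position: [0.4019, 0.178, 0.3304]
tool_rot: [[0.003, 1.0, 0.0], [1.0, -0.003, 0.0], [0.0, 0.0, -1.0]]
ft_force: [1.1, 1.3, 0.2]
grip_width: 0.0423
```

>>> arm_command(rows="0.5 -33 20 0 0 0 0;0.5 -33 20 0 0 0 0;0.5 -33 20 0 0 0 0;0.5 -33 20 0 0 0 0;0.5 -33 20 0 0 0 0")

```text
time_s: 2.48
position: [0.5008, 0.0122, 0.3303]
tool_rot: [[0.003, 1.0, -0.0], [1.0, -0.003, 0.0], [0.0, -0.0, -1.0]]
ft_force: [0.3, 1.2, -0.2]
grip_width: 0.0429
```

>>> arm_command(rows="0.5 0 0 0 7 0 0;0.5 0 0 0 7 0 0;0.5 0 0 0 7 0 0;0.5 0 0 0 7 0 0;0.5 0 0 0 7 0 0")

```text
time_s: 2.9
position: [0.5006, 0.0141, 0.3306]
tool_rot: [[0.004, 0.816, -0.578], [1.0, -0.002, 0.004], [0.002, -0.578, -0.816]]
ft_force: [0.1, -0.7, -0.0]
grip_width: 0.043
```

```bash
python3 - <<'E'
from h import *
wheel(.03,.63,.08)
E
```

```text
t 2.9 turn [0.8 0.2 0.4] shift after [-46.6 185.   64.5] before [-47.8 183.7  67.3] F [ 0.1 -0.7 -0. ] w 43.0
```

>>> arm_command(rows="0.5 -9.5 37 0 0.8 0 0.5;0.5 -9.5 37 0 0 0 0;0.5 -9.5 37 0 0 0 0;0.5 -9.5 37 0 0 0 0;0.5 -9.5 37 0 0 0 0")

```text
time_s: 3.32
position: [0.6511, -0.0362, 0.2213]
tool_rot: [[0.011, 0.811, -0.585], [1.0, -0.01, 0.004], [-0.002, -0.585, -0.811]]
ft_force: [1.2, -0.4, 1.1]
grip_width: 0.0427
```

>>> arm_command(rows="0.5 0 0 32 0 0 0;0.5 0 0 32 0 0 0;0.5 0 0 0 0 0 0")

```text
time_s: 3.57
position: [0.6076, -0.0347, 0.163]
tool_rot: [[0.011, 0.799, -0.601], [1.0, -0.008, 0.008], [0.001, -0.601, -0.799]]
ft_force: [-0.1, 0.1, -1.4]
grip_width: 0.0424
```

```bash
python3 - <<'E'
from h import *
wheel(.03,.63,.0)
crop("scene",170,60,350,240,3.3,"s1.png")
E
```

```text
t 3.57 turn [-0.8 -0.   0.1] shift after [ 0.9 -0.7 72.5] before [ 0.8  0.4 72.5] F [-0.1  0.1 -1.4] w 42.4
```

View pics/s1.png

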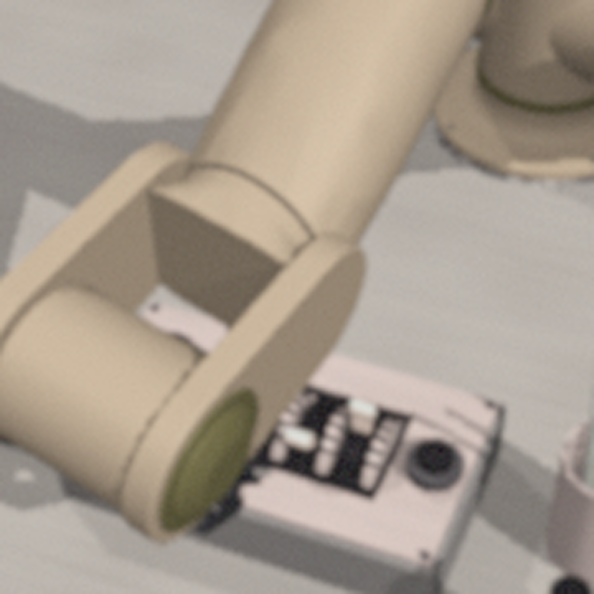

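>>> arm_command(rows="0.5 1 0 25 -0.5 0 0;0.5 0 0 25 0 0 0;0.5 0 0 15 0 0 0;0.5 0 0 0 0 0 0")

```text
time_s: 3.95
position: [0.5742, -0.0341, 0.1178]
tool_rot: [[0.012, 0.815, -0.579], [1.0, -0.012, 0.004], [-0.003, -0.579, -0.815]]
ft_force: [-0.1, -0.1, -0.4]
grip_width: 0.0427
```

```bash
python3 - <<'E'
from h import *
wheel(.03,.63,.0)
E
```

```text
t 3.95 turn [ 0.7  0.2 -0.1] shift after [ 0.6 -0.4 16.3] before [ 0.7 -0.6 16.3] F [-0.1 -0.1 -0.4] w 42.7
```

>>> arm_command(rows="0.5 0 0 7 0.5 0 0;0.5 0 0 7 0 0 0;0.5 0 0 0 0 0 0")

```text
time_s: 4.2
position: [0.5669, -0.0342, 0.1064]
tool_rot: [[0.014, 0.811, -0.585], [1.0, -0.014, 0.004], [-0.005, -0.585, -0.811]]
ft_force: [0.6, -0.2, 0.1]
grip_width: 0.0429
```

>>> arm_command(rows="1 0 0 0 0 0 0;1 0 0 0 0 0 0;1 0 0 0 0 0 0;1 0 0 0 0 0 0;1 0 0 0 0 0 0", squeeze=25)

```text
time_s: 4.62
position: [0.5671, -0.0342, 0.1071]
tool_rot: [[0.014, 0.812, -0.584], [1.0, -0.015, 0.004], [-0.005, -0.584, -0.812]]
ft_force: [1.2, 0.4, 5.6]
grip_width: 0.0106
```

```bash
python3 - <<'E'
from h import *
wheel(.03,.63,.0)
crop("scene",200,140,340,245,4.7,"s2.png")
E
```

```text
t 4.62 turn [ 0.4  0.2 -0.3] shift after [ 0.9 -0.9  3.5] before [ 0.9 -0.9  3.4] F [1.2 0.4 5.6] w 10.6
```

View pics/s2.png

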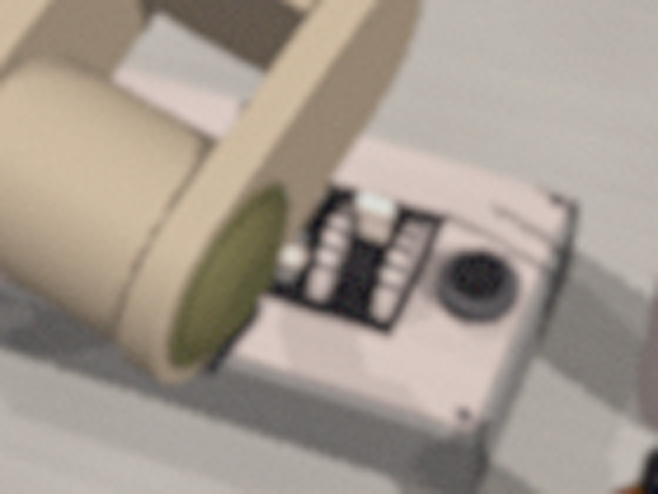

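>>> arm_command(rows="1 0 -4.3 0.15 -4 0 0;1 0 -4.3 0.15 -4 0 0;1 0 -4.3 0.15 -4 0 0;1 0 -4.3 0.15 -4 0 0;1 0 -4.3 0.15 -4 0 0")

```text
time_s: 5.08
position: [0.5486, -0.0341, 0.1165]
tool_rot: [[0.014, 0.964, -0.265], [1.0, -0.015, -0.002], [-0.006, -0.265, -0.964]]
ft_force: [4.3, -0.6, 0.5]
grip_width: 0.0105
```

```bash
python3 - <<'E'
from h import *
wheel(.03,.28,.0);wheel(.03,-.42)
E
```

```text
t 5.08 turn [ 0.7  0.3 -0.2] shift after [ 0.9 -1.6  3.3] before [ 1.  -1.6  3.3] F [ 4.3 -0.6  0.5] w 10.5
t 5.08 turn [-39.4   0.4  -0.1] shift after [  0.9 -40.7 -12.1] before [  0.9 -39.1  16.5] F [ 4.3 -0.6  0.5] w 10.5
```

>>> arm_command(rows="1 0 -4.2 0.15 -4 0 0;1 0 -4.2 0.15 -4 0 0;1 0 -4.2 0.15 -4 0 0;1 0 -4.2 0.15 -4 0 0;1 0 -4.2 0.15 -4 0 0")

```text
time_s: 5.5
position: [0.528, -0.0339, 0.1196]
tool_rot: [[0.014, 0.997, 0.082], [1.0, -0.014, -0.008], [-0.007, 0.082, -0.997]]
ft_force: [2.8, 0.0, 5.1]
grip_width: 0.0105
```

>>> arm_command(rows="1 0 -4.2 0.15 -4 0 0;1 0 -4.2 0.15 -4 0 0;1 0 -4.2 0.15 -4 0 0;1 0 -4.2 0.15 -4 0 0;1 0 -3 0 -3 0 0")

```text
time_s: 5.92
position: [0.5087, -0.0339, 0.1159]
tool_rot: [[0.015, 0.915, 0.403], [1.0, -0.011, -0.014], [-0.008, 0.403, -0.915]]
ft_force: [-0.1, 4.0, 13.8]
grip_width: 0.0108
```

```bash
python3 - <<'E'
from h import *
wheel(.03,-.42)
E
```

```text
t 5.92 turn [-0.3  0.5  0. ] shift after [ 1.3 -4.   3.6] before [ 1.3 -4.   3.6] F [-0.1  4.  13.8] w 10.8
```

>>> arm_command(rows="1 0 -2 -1 0 0 0;1 0 -2 -1 0 0 0;1 0 0 0 0 0 0;1 0 0 0 0 0 0")

```text
time_s: 6.25
position: [0.5039, -0.0337, 0.1146]
tool_rot: [[0.015, 0.918, 0.397], [1.0, -0.011, -0.012], [-0.006, 0.397, -0.918]]
ft_force: [-2.3, -1.4, 8.6]
grip_width: 0.0103
```

```bash
python3 - <<'E'
from h import *
wheel(.03,-.42)
E
```

```text
t 6.25 turn [-0.7  0.4  0. ] shift after [1.1 0.9 4.4] before [1.1 0.9 4.4] F [-2.3 -1.4  8.6] w 10.3
```

>>> arm_command(rows="1 0 1 0 0 0 0;1 0 0 0 0 0 0;0.5 0 0 0 0 0 0;0.5 0 0 0 0 0 0;0.5 0 0 0 0 0 0")

```text
time_s: 6.67
position: [0.5038, -0.0331, 0.1137]
tool_rot: [[0.014, 0.919, 0.393], [1.0, -0.011, -0.01], [-0.005, 0.393, -0.919]]
ft_force: [0.4, 0.8, 0.4]
grip_width: 0.0423
```

>>> arm_command(rows="0.5 0 0 -15 0 0 0;0.5 0 0 -20 0 0 0;0.5 0 0 -20 0 0 0;0.5 -18 0 0 -3.5 0 0;0.5 -18 0 0 -3.5 0 0")

```text
time_s: 7.08
position: [0.4821, -0.0687, 0.166]
tool_rot: [[0.012, 0.862, 0.507], [1.0, -0.007, -0.013], [-0.007, 0.507, -0.862]]
ft_force: [1.1, 0.8, -0.3]
grip_width: 0.0428
```

```bash
python3 - <<'E'
from h import *
wheel(-.006,-.54,.04)
crop("top",235,175,405,295,4.7,"c2.png")
E
```

```text
t 7.08 turn [-0.5  0.4  0.2] shift after [  0.4 -14.7  19.1] before [  0.5 -14.6  19.2] F [ 1.1  0.8 -0.3] w 42.8
```

View pics/c2.png

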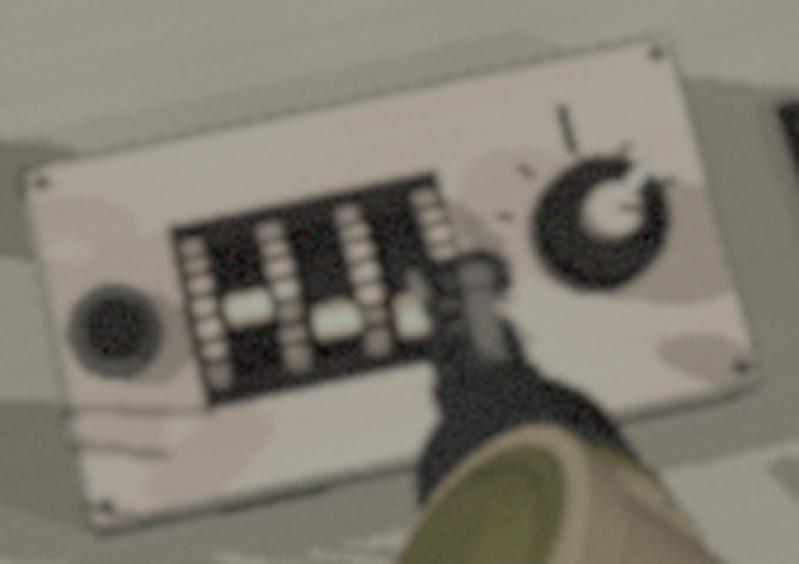

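```bash
cat >> h.py <<'E'
def barang(y,p,n="top"):
    o,d=ray(n,full(p)); B=RZ(YAW); o=B.T@(o-O); d=B.T@d
    s=least_squares(lambda v: np.cross(o-np.array([.05*np.sin(v[0]),y,.058+.05*np.cos(v[0])]),d)/np.linalg.norm(d),[0])
    a=s.x[0]+.7; print("val",a.round(3),"digit",(a/.28).round(2),"res mm",(s.fun*1000).round(1))
def ticks(y,sides=(-.014,.014)):
    for yy in sides:
        print([((proj("top",O+RZ(YAW)@np.array([.036*np.sin(.28*k-.7),y+yy,.058+.036*np.cos(.28*k-.7)]))-[235,175])*K).round(0).tolist() for k in range(6)])
E
python3 - <<'E'
from h import *
barang(.03,(338,320)); ticks(.03)
E
```

```text
val 0.288 digit 1.03 res mm [ 0.6 -0.   0.1]
[[365.0, 325.0], [362.0, 304.0], [357.0, 282.0], [352.0, 260.0], [347.0, 239.0], [342.0, 223.0]]
[[303.0, 338.0], [299.0, 317.0], [295.0, 295.0], [290.0, 273.0], [285.0, 252.0], [280.0, 236.0]]
```

>>> arm_command(rows="0.5 0 -14.6 0 -0.5 0 0;0.5 0 0 18 0 0 0;0.5 0 0 18 0 0 0;0.5 0 0 12 0 0 0;0.5 0 0 0 0 0 0")

```text
time_s: 7.55
position: [0.4937, -0.0688, 0.1142]
tool_rot: [[0.014, 0.861, 0.508], [1.0, -0.01, -0.01], [-0.003, 0.508, -0.861]]
ft_force: [-0.3, 0.1, -0.4]
grip_width: 0.0428
```

```bash
python3 - <<'E'
from h import *
wheel(-.006,-.54)
E
```

```text
t 7.55 turn [-0.4  0.2 -0. ] shift after [0.3 2.  8.7] before [0.3 2.1 8.7] F [-0.3  0.1 -0.4] w 42.8
```

>>> arm_command(rows="0.5 0 2 5.5 0 0 0;0.5 0 0 0 0 0 0;1 0 0 0 0 0 0;1 0 0 0 0 0 0;1 0 0 0 0 0 0")

```text
time_s: 7.97
position: [0.4978, -0.069, 0.1128]
tool_rot: [[0.014, 0.86, 0.511], [1.0, -0.009, -0.012], [-0.005, 0.511, -0.86]]
ft_force: [-3.9, -0.4, 4.9]
grip_width: 0.0106
```

>>> arm_command(rows="1 0 0 0 0 0 0;1 0 0 0 0 0 0")

```text
time_s: 8.13
position: [0.4979, -0.069, 0.1128]
tool_rot: [[0.014, 0.86, 0.511], [1.0, -0.009, -0.012], [-0.005, 0.511, -0.86]]
ft_force: [-7.1, -0.1, 6.6]
grip_width: 0.0106
```

```bash
python3 - <<'E'
from h import *
wheel(-.006,-.54);wheel(-.006,.14)
E
```

```text
t 8.13 turn [-0.2  0.3  0. ] shift after [ 0.5 -0.8  5.4] before [ 0.5 -0.8  5.4] F [-7.1 -0.1  6.6] w 10.6
t 8.13 turn [38.7  0.3 -0.1] shift after [ 0.5 39.2 -8.2] before [ 0.5 35.7 18.1] F [-7.1 -0.1  6.6] w 10.6
```

>>> arm_command(rows="1 0 4.3 0.1 3.9 0 0;1 0 4.3 0.1 3.9 0 0;1 0 4.3 0.1 3.9 0 0;1 0 4.3 0.1 3.9 0 0;1 0 4.3 0.1 3.9 0 0")

```text
time_s: 8.55
position: [0.517, -0.0691, 0.12]
tool_rot: [[0.013, 0.98, 0.201], [1.0, -0.012, -0.007], [-0.004, 0.201, -0.98]]
ft_force: [-0.0, -1.4, -8.5]
grip_width: 0.0105
```

>>> arm_command(rows="1 0 4.3 0.1 3.9 0 0;1 0 4.3 0.1 3.9 0 0;1 0 4.3 0.1 3.9 0 0;1 0 4.3 0.1 3.9 0 0;1 0 4.3 0 3.6 0 0")

```text
time_s: 8.97
position: [0.5381, -0.0693, 0.1204]
tool_rot: [[0.013, 0.991, -0.134], [1.0, -0.013, -0.002], [-0.004, -0.134, -0.991]]
ft_force: [-4.5, -3.1, -9.2]
grip_width: 0.0104
```

>>> arm_command(rows="1 0 0 0 0 0 0")

```text
time_s: 9.05
position: [0.5394, -0.0693, 0.12]
tool_rot: [[0.012, 0.991, -0.132], [1.0, -0.012, -0.001], [-0.003, -0.132, -0.991]]
ft_force: [-1.9, -1.4, -0.8]
grip_width: 0.0104
```

```bash
python3 - <<'E'
from h import *
wheel(-.006,.14)
E
```

```text
t 9.05 turn [ 0.4  0.2 -0. ] shift after [ 0.3 -1.   4.8] before [ 0.3 -1.   4.8] F [-1.9 -1.4 -0.8] w 10.4
```

>>> arm_command(rows="1 0 -1 0 0 0 0;1 0 0 0 0 0 0;0.5 0 0 0 0 0 0;0.5 0 0 0 0 0 0;0.5 0 0 0 0 0 0")

```text
time_s: 9.47
position: [0.5381, -0.069, 0.1223]
tool_rot: [[0.013, 0.992, -0.125], [1.0, -0.013, -0.002], [-0.003, -0.125, -0.992]]
ft_force: [0.2, 1.3, 0.3]
grip_width: 0.0426
```

>>> arm_command(rows="0.5 0 0 -15 0 0 0;0.5 0 0 -20 0 0 0;0.5 24 -5 0 -5.2 0 0;0.5 24 -5 0 -5.2 0 0;0.5 24 -5 0 -5.2 0 0")

```text
time_s: 9.88
position: [0.5287, 0.0038, 0.1577]
tool_rot: [[0.014, 0.988, 0.151], [1.0, -0.013, -0.005], [-0.003, 0.151, -0.989]]
ft_force: [1.6, -0.0, -0.1]
grip_width: 0.0424
```

```bash
python3 - <<'E'
from h import *
wheel(.066,-.14)
E
```

```text
t 9.88 turn [ 0.7  0.2 -0.1] shift after [ -0.7 -12.   40.9] before [ -0.6 -12.5  40.8] F [ 1.6 -0.  -0.1] w 42.4
```

>>> arm_command(rows="0.5 -0.6 -12.5 0 0 0 0;0.5 0 0 16 0 0 0;0.5 0 0 16 0 0 0;0.5 0 0 6 0 0 0;0.5 0 0 0 0 0 0")

```text
time_s: 10.3
position: [0.5212, 0.0027, 0.1164]
tool_rot: [[0.013, 0.99, 0.142], [1.0, -0.012, -0.004], [-0.003, 0.143, -0.99]]
ft_force: [-0.2, 0.1, -0.0]
grip_width: 0.043
```

>>> arm_command(rows="1 0 0 0 0 0 0;1 0 0 0 0 0 0;1 0 0 0 0 0 0;1 0 0 0 0 0 0;1 0 0 0 0 0 0")

```text
time_s: 10.72
position: [0.5218, 0.0024, 0.1178]
tool_rot: [[0.013, 0.989, 0.145], [1.0, -0.012, -0.005], [-0.004, 0.145, -0.989]]
ft_force: [-3.4, -0.5, 6.8]
grip_width: 0.011
```

```bash
python3 - <<'E'
from h import *
wheel(.066,-.14);wheel(.066,.42)
E
```

```text
t 10.72 turn [ 0.3  0.2 -0. ] shift after [0.8 0.3 2.5] before [0.8 0.3 2.5] F [-3.4 -0.5  6.8] w 11.0
t 10.72 turn [32.4  0.2 -0.1] shift after [ 0.8 32.4 -6.9] before [ 0.8 31.1 11.5] F [-3.4 -0.5  6.8] w 11.0
```

>>> arm_command(rows="1 0 4.2 0 4.05 0 0;1 0 4.2 0 4.05 0 0;1 0 4.2 0 4.05 0 0;1 0 4.2 0 4.05 0 0;1 0 4.2 0 4.05 0 0")

```text
time_s: 11.13
position: [0.5422, 0.0022, 0.117]
tool_rot: [[0.013, 0.977, -0.212], [1.0, -0.013, -0.001], [-0.003, -0.212, -0.977]]
ft_force: [-2.2, 0.7, -5.0]
grip_width: 0.0106
```

>>> arm_command(rows="1 0 4.2 0 4.05 0 0;1 0 4.2 0 4.05 0 0;1 0 4.2 0 4.05 0 0;1 0 0 0 0 0 0;1 0 0 0 0 0 0")

```text
time_s: 11.55
position: [0.5549, 0.0021, 0.1127]
tool_rot: [[0.012, 0.913, -0.407], [1.0, -0.012, 0.002], [-0.003, -0.407, -0.913]]
ft_force: [0.9, -0.3, -5.1]
grip_width: 0.0107
```

```bash
python3 - <<'E'
from h import *
wheel(.066,.42)
E
```

```text
t 11.55 turn [ 0.   0.2 -0.1] shift after [0.7 0.1 1.9] before [0.7 0.1 1.9] F [ 0.9 -0.3 -5.1] w 10.7
```

>>> arm_command(rows="1 0 0 0 0 0 0;0.5 0 0 0 0 0 0;0.5 0 0 0 0 0 0;0.5 0 0 0 0 0 0;0.5 0 0 -20 0 0 0")

```text
time_s: 11.97
position: [0.5607, 0.0023, 0.1302]
tool_rot: [[0.013, 0.91, -0.414], [1.0, -0.012, 0.003], [-0.002, -0.414, -0.91]]
ft_force: [-0.5, 0.1, -0.3]
grip_width: 0.043
```

>>> arm_command(rows="0.2 0 0 -30 0 0 0;0 0 -20 -30 -6 0 0;0 0 -20 -20 -6 0 0;0 0 -30 0 -6 0 0;0 0 -30 0 -6 0 0")

```text
time_s: 12.38
position: [0.497, 0.0031, 0.2316]
tool_rot: [[0.013, 1.0, 0.008], [1.0, -0.013, -0.005], [-0.005, 0.008, -1.0]]
ft_force: [-0.3, -0.1, 0.2]
grip_width: 0.0851
```

>>> arm_command(rows="0 0 -30 -10 0 0 0;0 0 -35 -10 0 0 0;0 0 -35 0 0 0 0;0 0 -35 0 0 0 0;0 0 -35 0 0 0 0")

```text
time_s: 12.8
position: [0.3251, 0.0058, 0.2502]
tool_rot: [[0.012, 1.0, -0.001], [1.0, -0.012, -0.004], [-0.004, -0.001, -1.0]]
ft_force: [0.7, -0.8, 0.8]
grip_width: 0.0854
```

```bash
python3 - <<'E'
from h import *
to((0,-.095,.102),0,.1); print(readout.observe()["position"])
im=crop("top",235,175,405,295,4.7,"c3.png")
c=im[200:245,340:385,::-1]; c=np.clip(c.astype(float)*1.6,0,255).astype(np.uint8)
c=cv2.resize(c,None,fx=12,fy=12,interpolation=cv2.INTER_CUBIC)
a=cv2.imread("pics/c3.png"); out=np.zeros((540+330,800,3),np.uint8)
b=np.zeros((540,790,3),np.uint8); b[:,:540]=c
s=a[150:420,150:500]; s=cv2.resize(s,(250,193)); b[:193,540:]=s; cv2.imwrite("pics/c4.png",b)
px=lambda P:((proj("top",O+RZ(YAW)@np.array(P))-[340,200]+.5)*12-.5).round(0)
print("ring top c",px((0,-.095,.106)),"knob top c",px((0,-.095,.124)),"mark dir rim",px((.028,-.095,.106)))
for t in(-.7,-.8,-.9,-1,-1.1): print(t,px((.02*np.cos(t),-.095+.02*np.sin(t),.106)),px((.026*np.cos(t),-.095+.026*np.sin(t),.106)))
E
```

```text
t 12.8 turn [-0.   0.2 -0. ] shift after [-161.2  205.5   48.2] before [-161.   205.6   48.6] F [ 0.7 -0.8  0.8] w 85.4
[0.32509436 0.00577049 0.25015305]
ring top c [293. 251.] knob top c [313. 231.] mark dir rim [252.  94.]
-0.7 [344. 149.] [359. 119.]
-0.8 [354. 155.] [373. 127.]
-0.9 [364. 162.] [385. 136.]
-1 [373. 170.] [397. 146.]
-1.1 [381. 178.] [408. 157.]
```

View pics/c3.png

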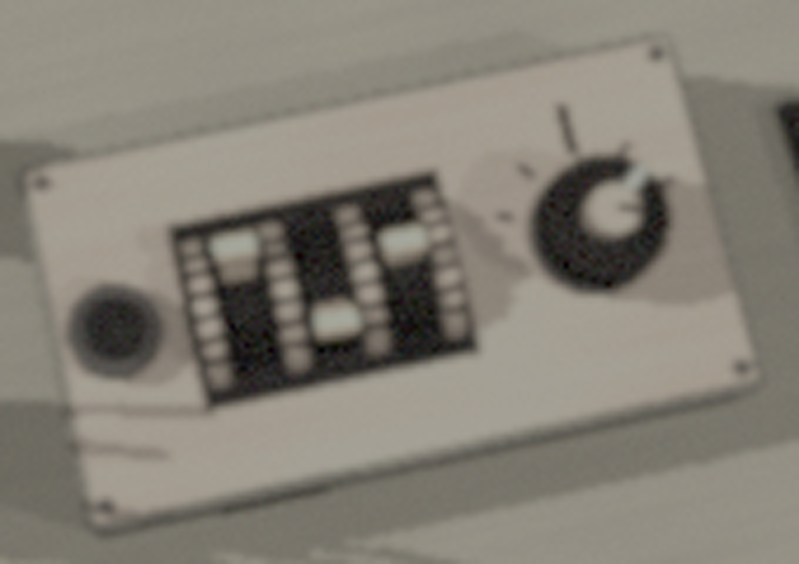

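View pics/c4.png

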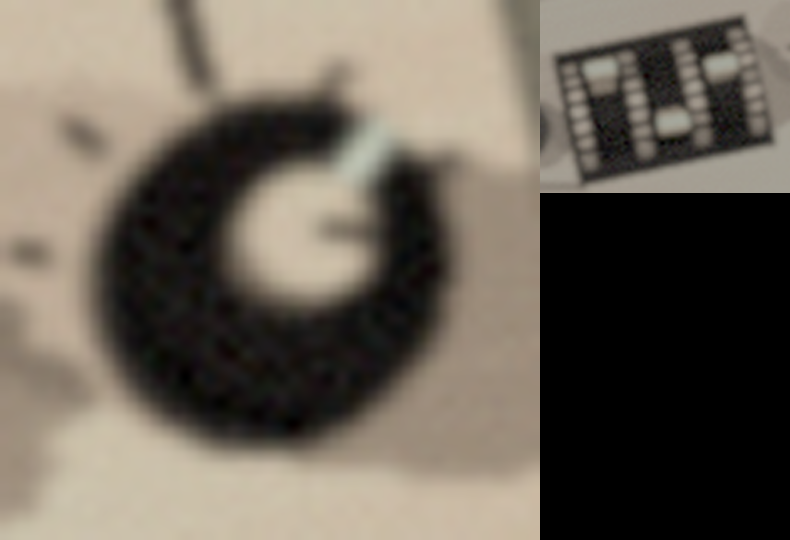

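>>> arm_command(rows="0 -27 34.2 0 0 0 0;0 -27 34.2 0 0 0 0;0 -27 34.2 0 0 0 0;0 -27 34.2 0 0 0 0;0 -27 34.2 0 0 0 0")

```text
time_s: 13.27
position: [0.4901, -0.1271, 0.2504]
tool_rot: [[0.013, 1.0, -0.001], [1.0, -0.013, -0.004], [-0.004, -0.001, -1.0]]
ft_force: [-0.6, 0.6, 0.9]
grip_width: 0.0852
```

>>> arm_command(rows="0 -26 34.5 0 0 0 0;0 0 0 30 0 0 0;0 0 0 18 0 0 0;0 0 0 0 0 0 0")

```text
time_s: 13.6
position: [0.5206, -0.151, 0.1986]
tool_rot: [[0.013, 1.0, -0.008], [1.0, -0.013, -0.0], [-0.0, -0.008, -1.0]]
ft_force: [0.2, 0.4, -0.6]
grip_width: 0.0852
```

```bash
python3 - <<'E'
from h import *
barang(.066,(235,245));barang(.03,(338,320));barang(-.006,(404,243))
to((0,-.095,.102),0,0)
E
```

```text
val 1.141 digit 4.08 res mm [0.1 0.  0. ]
val 0.288 digit 1.03 res mm [ 0.6 -0.   0.1]
val 0.827 digit 2.95 res mm [-0.5 -0.  -0.1]
t 13.6 turn [-0.5  0.  -0.1] shift after [-6.8  8.1 96.6] before [-6.7  8.9 96.6] F [ 0.2  0.4 -0.6] w 85.2
```

>>> arm_command(rows="0 -6 8.5 0 -0.5 0 0;0 0 0 30 0 0 0;0 0 0 30 0 0 0;0 0 0 0 0 0 0")

```text
time_s: 13.93
position: [0.5296, -0.1572, 0.1393]
tool_rot: [[0.013, 1.0, 0.002], [1.0, -0.013, -0.001], [-0.001, 0.002, -1.0]]
ft_force: [-1.2, 0.0, -0.5]
grip_width: 0.0853
```

```bash
python3 - <<'E'
from h import *
to((0,-.095,.102),0,0)
E
```

```text
t 13.93 turn [ 0.1  0.  -0. ] shift after [-0.7 -0.9 37.3] before [-0.7 -1.  37.3] F [-1.2  0.  -0.5] w 85.3
```

>>> arm_command(rows="0 0 -1 18 0 0 0;0 0 0 14 0 0 0;0 0 0 5 0 0 0;0 0 0 0 0 0 0")

```text
time_s: 14.27
position: [0.5304, -0.158, 0.106]
tool_rot: [[0.012, 1.0, 0.007], [1.0, -0.012, -0.004], [-0.004, 0.007, -1.0]]
ft_force: [0.0, -0.3, -0.6]
grip_width: 0.0854
```

>>> arm_command(rows="1 0 0 0 0 0 0;1 0 0 0 0 0 0;1 0 0 0 0 0 0;1 0 0 0 0 0 0", squeeze=30)

```text
time_s: 14.6
position: [0.5281, -0.1579, 0.1065]
tool_rot: [[0.012, 1.0, 0.002], [1.0, -0.012, -0.004], [-0.004, 0.002, -1.0]]
ft_force: [-12.6, -1.4, 12.6]
grip_width: 0.0551
```

```bash
python3 - <<'E'
from h import *
to((0,-.095,.102),0,0); s=readout.observe(); print(s["wrist_torque"],s["position"])
E
```

```text
t 14.6 turn [0.1 0.2 0. ] shift after [0.  0.6 4.5] before [0.  0.6 4.5] F [-12.6  -1.4  12.6] w 55.1
[-6.95463204e-02  2.31777765e+00  1.39876352e-03] [ 0.52810464 -0.15789899  0.1064583 ]
```

>>> arm_command(rows="1 0 -1.5 -1 0 0 0;1 0 0 0 0 0 -5.2;1 0 0 0 0 0 -5.2;1 0 0 0 0 0 -5.2;1 0 0 0 0 0 -5.2")

```text
time_s: 15.02
position: [0.5283, -0.1578, 0.1066]
tool_rot: [[-0.348, 0.938, 0.007], [0.938, 0.348, -0.004], [-0.006, 0.005, -1.0]]
ft_force: [-2.1, -0.5, -0.5]
grip_width: 0.0545
```

>>> arm_command(rows="1 0 0 0 0 0 -5.2;1 0 0 0 0 0 -5.2;1 0 0 0 0 0 -5.2;1 0 0 0 0 0 -5.2;1 0 0 0 0 0 -5.2")

```text
time_s: 15.43
position: [0.5288, -0.1576, 0.1067]
tool_rot: [[-0.723, 0.691, 0.008], [0.691, 0.723, -0.003], [-0.008, 0.003, -1.0]]
ft_force: [0.5, 1.4, -0.8]
grip_width: 0.0544
```

>>> arm_command(rows="1 0 0 0 0 0 -5.2;1 0 0 0 0 0 0")

```text
time_s: 15.6
position: [0.5288, -0.1575, 0.1067]
tool_rot: [[-0.782, 0.623, 0.008], [0.623, 0.782, -0.003], [-0.008, 0.003, -1.0]]
ft_force: [1.1, 2.3, 1.5]
grip_width: 0.0544
```

```bash
python3 - <<'E'
from h import *
to((0,-.095,.102),0,0); s=readout.observe(); print(s["wrist_torque"],s["position"],s["q"].round(1))
E
```

```text
t 15.6 turn [ 0.3  0.4 52.2] shift after [-0.4 -0.2  4.7] before [-0.1 -0.4  4.7] F [1.1 2.3 1.5] w 54.4
[ 0.50506932 -0.19988532  0.04662805] [ 0.52883893 -0.15750232  0.10666036] [-28.9  30.   86.4   0.1  63.1 -80.4]
```

>>> arm_command(rows="0 0 0 0 0 0 0;0 0 0 0 0 0 0;0 0 0 0 0 0 0;0 0 0 -10 0 0 0;0 0 0 -35 0 0 0")

```text
time_s: 16.02
position: [0.5263, -0.1569, 0.148]
tool_rot: [[-0.779, 0.626, -0.001], [0.626, 0.779, 0.001], [0.002, -0.0, -1.0]]
ft_force: [-0.1, -0.5, -0.1]
grip_width: 0.0855
```

>>> arm_command(rows="0 0 0 -40 0 0 0;0 0 0 -40 0 0 0;0 0 0 -15 0 0 5;0 32 -24 0 0 0 5;0 32 -24 0 0 0 5")

```text
time_s: 16.43
position: [0.4485, -0.1448, 0.2467]
tool_rot: [[-0.588, 0.809, 0.009], [0.809, 0.588, -0.005], [-0.01, 0.004, -1.0]]
ft_force: [-0.1, -0.9, 0.4]
grip_width: 0.0854
```

>>> arm_command(rows="0 28 -28 0 0 0 5;0 27 -30 0 0 0 5;0 25 -31 0 0 0 5;0 22 -33 0 0 0 5;0 20 -34 0 0 0 5")

```text
time_s: 16.85
position: [0.2523, -0.1031, 0.2443]
tool_rot: [[-0.191, 0.982, 0.007], [0.982, 0.191, -0.004], [-0.005, 0.006, -1.0]]
ft_force: [-0.9, -1.4, 0.5]
grip_width: 0.0852
```

```bash
python3 - <<'E'
from h import *
to((0,.125,.097),0,.1); print(readout.observe()["position"])
im=crop("top",235,175,405,295,4.7,"c5.png")
c=im[200:245,340:385,::-1]; c=np.clip(c.astype(float)*1.6,0,255).astype(np.uint8)
c=cv2.resize(c,None,fx=12,fy=12,interpolation=cv2.INTER_CUBIC)
a=cv2.imread("pics/c5.png"); 
b=np.zeros((540,790,3),np.uint8); b[:,:540]=c
s=a[150:420,150:500]; s=cv2.resize(s,(250,193)); b[:193,540:]=s; cv2.imwrite("pics/c6.png",b)
px=lambda P:((proj("top",O+RZ(YAW)@np.array(P))-[340,200]+.5)*12-.5).round(0)
for t in(.1,.05,0,-.05,-.1): print(t,px((.014*np.cos(t),-.095+.014*np.sin(t),.106)),px((.026*np.cos(t),-.095+.026*np.sin(t),.106)))
print(px((.04,-.095,.07)),px((.06,-.095,.07)))
E
```

```text
t 16.85 turn [ 0.4  0.3 11.7] shift after [168.5 277.   47.3] before [109.  305.1  48.5] F [-0.9 -1.4  0.5] w 85.2
[ 0.25232439 -0.10310814  0.24432139]
0.1 [265. 174.] [241. 109.]
0.05 [269. 173.] [248. 106.]
0 [272. 172.] [255. 105.]
-0.05 [276. 171.] [263. 103.]
-0.1 [281. 171.] [270. 102.]
[200.  73.] [172. -33.]
```

View pics/c6.png

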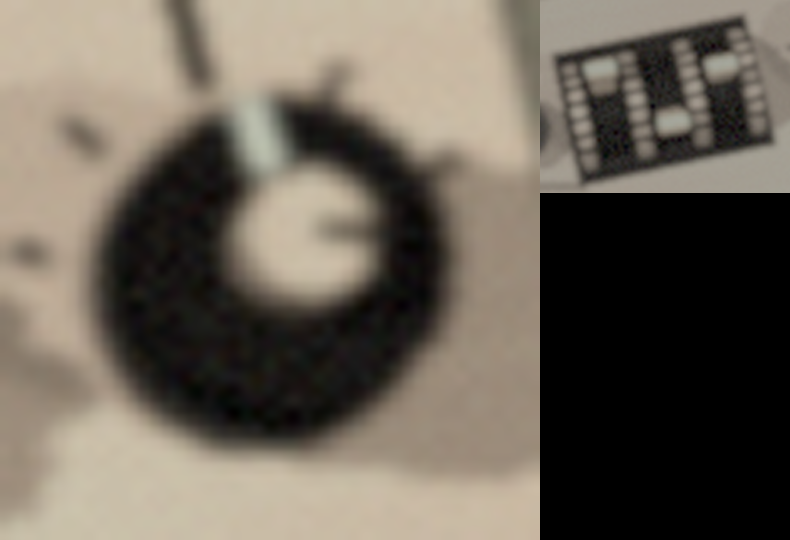

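```bash
python3 - <<'E'
from h import *
for p in((354,158),(366,166),(376,167)): print(onplane("scene",p,.225)[:2].round(3))
print(onplane("top",(202,272),.11)[:2])
to((0,.125,.097),0,.1)
E
```

```text
[0.493 0.163]
[0.506 0.192]
[0.502 0.212]
[0.49783555 0.18319805]
t 16.9 turn [ 0.2  0.2 11.4] shift after [165.5 281.9  46.7] before [106.7 309.   47.3] F [-3.3  4.9 -0.5] w 85.3
```

>>> arm_command(rows="1 0 0 0 0 0 6;1 0 0 0 0.4 0 5.7;1 34 20 0 0 0 0;1 34 20 0 0 0 0;1 34 20 0 0 0 0")

```text
time_s: 17.32
position: [0.3122, -0.0076, 0.2446]
tool_rot: [[0.012, 1.0, 0.001], [1.0, -0.012, -0.005], [-0.005, 0.001, -1.0]]
ft_force: [1.1, -1.6, 0.2]
grip_width: 0.0255
```

```bash
python3 - <<'E'
from h import *
to((0,.125,.097),0,.05)
E
```

```text
t 17.32 turn [ 0.1  0.3 -0. ] shift after [ 72.3 218.2  97.6] before [ 72.8 218.1  97.6] F [ 1.1 -1.6  0.2] w 25.5
```

>>> arm_command(rows="1 12 37 0 0 0 0;1 12 37 0 0 0 0;1 12 37 0 0 0 0;1 12 37 0 0 0 0;1 12 37 0 0 0 0")

```text
time_s: 17.73
position: [0.4988, 0.0515, 0.244]
tool_rot: [[0.007, 1.0, 0.0], [1.0, -0.007, -0.004], [-0.004, 0.0, -1.0]]
ft_force: [-0.3, -0.8, 2.0]
grip_width: -0.0001
```

>>> arm_command(rows="1 12 33 0 0 0 0;1 0 0 30 0 0 0;1 0 0 30 0 0 0;1 0 0 20 0 0 0;1 0 0 0 0 0 0")

```text
time_s: 18.15
position: [0.5286, 0.062, 0.1601]
tool_rot: [[0.008, 1.0, -0.008], [1.0, -0.008, -0.003], [-0.003, -0.008, -1.0]]
ft_force: [0.2, -0.5, -0.1]
grip_width: -0.0001
```

```bash
python3 - <<'E'
from h import *
to((0,.125,.097),0,0); print(readout.observe()["position"])
crop("scene",260,120,380,240,4.8,"s3.png")
E
```

```text
t 18.15 turn [-0.4  0.2  0.2] shift after [ 0.1  2.6 63.1] before [ 0.3  3.1 63.1] F [ 0.2 -0.5 -0.1] w -0.1
[0.52864146 0.06201122 0.16014746]
```

View pics/s3.png

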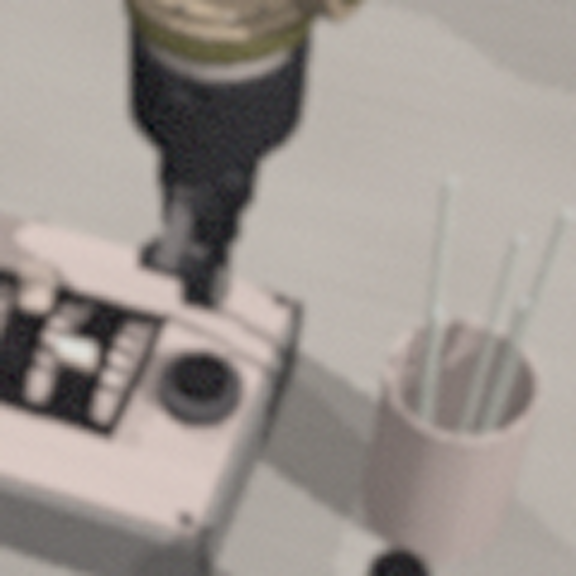

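>>> arm_command(rows="1 0 2.8 20 -0.4 0 0;1 0 0 20 0 0 0;1 0 0 10 0 0 0;1 0 0 0 0 0 0")

```text
time_s: 18.53
position: [0.533, 0.0615, 0.1131]
tool_rot: [[0.008, 1.0, 0.005], [1.0, -0.008, -0.004], [-0.004, 0.005, -1.0]]
ft_force: [-0.8, -0.1, 0.6]
grip_width: -0.0001
```

>>> arm_command(rows="1 0 0 3 0 0 0;1 0 0 0 0 0 0")

```text
time_s: 18.7
position: [0.5338, 0.0616, 0.1114]
tool_rot: [[0.007, 1.0, 0.008], [1.0, -0.007, -0.004], [-0.004, 0.008, -1.0]]
ft_force: [-0.3, -0.7, 0.9]
grip_width: 0.0003
```

>>> arm_command(rows="1 0 0 3 0 0 0;1 0 0 0 0 0 0")

```text
time_s: 18.87
position: [0.5338, 0.0616, 0.1079]
tool_rot: [[0.007, 1.0, 0.008], [1.0, -0.007, -0.004], [-0.004, 0.008, -1.0]]
ft_force: [1.2, -0.4, 1.8]
grip_width: 0.0002
```

>>> arm_command(rows="1 0 0 2 0 0 0;1 0 0 0 0 0 0")

```text
time_s: 19.03
position: [0.5337, 0.0616, 0.1056]
tool_rot: [[0.007, 1.0, 0.008], [1.0, -0.007, -0.004], [-0.004, 0.008, -1.0]]
ft_force: [1.5, 0.1, 3.4]
grip_width: 0.0001
```

>>> arm_command(rows="1 0 0 1.5 0 0 0;1 0 0 0 0 0 0")

```text
time_s: 19.2
position: [0.5337, 0.0616, 0.104]
tool_rot: [[0.007, 1.0, 0.008], [1.0, -0.007, -0.004], [-0.004, 0.008, -1.0]]
ft_force: [2.0, -0.4, 3.3]
grip_width: -0.0001
```

>>> arm_command(rows="1 0 0 1.5 0 0 0;1 0 0 0 0 0 0")

```text
time_s: 19.37
position: [0.5337, 0.0616, 0.103]
tool_rot: [[0.007, 1.0, 0.008], [1.0, -0.007, -0.004], [-0.004, 0.008, -1.0]]
ft_force: [0.7, -0.1, 7.7]
grip_width: 0.0
```

>>> arm_command(rows="1 0 0 1 0 0 0;1 0 0 0 0 0 0")

```text
time_s: 19.53
position: [0.5338, 0.0616, 0.1029]
tool_rot: [[0.007, 1.0, 0.009], [1.0, -0.007, -0.004], [-0.004, 0.009, -1.0]]
ft_force: [-2.4, -0.4, 17.1]
grip_width: 0.0001
```

>>> arm_command(rows="1 0 0 0 0 0 0;1 0 0 -10 0 0 0;1 0 0 -35 0 0 0;1 0 0 -40 0 0 0;1 0 0 -40 0 0 0")

```text
time_s: 19.95
position: [0.5314, 0.0622, 0.227]
tool_rot: [[0.007, 1.0, 0.003], [1.0, -0.007, -0.003], [-0.003, 0.003, -1.0]]
ft_force: [0.9, -0.3, -0.4]
grip_width: 0.0
```

>>> arm_command(rows="1 -5 -38 0 0 0 0;1 -5 -38 0 0 0 0;1 -5 -38 0 0 0 0;1 -5 -38 0 0 0 0;1 -5 -38 0 0 0 0")

```text
time_s: 20.37
position: [0.3397, 0.0387, 0.2244]
tool_rot: [[0.007, 1.0, 0.004], [1.0, -0.007, -0.003], [-0.003, 0.004, -1.0]]
ft_force: [0.0, -1.4, 0.5]
grip_width: -0.0001
```

>>> arm_command(rows="1 0 0 0 0 0 0;1 0 0 0 0 0 0")

```text
time_s: 20.53
position: [0.3407, 0.0385, 0.2252]
tool_rot: [[0.008, 1.0, 0.006], [1.0, -0.008, -0.004], [-0.003, 0.006, -1.0]]
ft_force: [0.2, -0.8, 0.6]
grip_width: 0.0002
```

```bash
python3 - <<'E'
from h import *
im=crop("top",165,140,445,310,2.8,"f.png")
a=cv2.imread("pics/top0.png")[:,:,::-1].astype(int)
d=(np.abs(a-im.astype(int)).sum(2)>90).astype(np.uint8)
n,l,s,c=cv2.connectedComponentsWithStats(d)
print([(s[i].tolist()) for i in range(1,n) if s[i,4]>12]); print(readout.observe()["ft_force"])
E
```

```text
[[359, 208, 5, 7, 29], [368, 210, 5, 6, 23], [296, 217, 10, 13, 104], [279, 223, 11, 12, 102], [315, 222, 11, 9, 77], [282, 236, 11, 9, 75], [318, 237, 12, 10, 97], [301, 238, 11, 10, 83], [338, 246, 8, 4, 20], [246, 303, 107, 117, 2512], [234, 331, 9, 56, 286], [355, 335, 9, 49, 198]]
[-0.29883153 -0.02661621  0.80499052]
```

View pics/f.png

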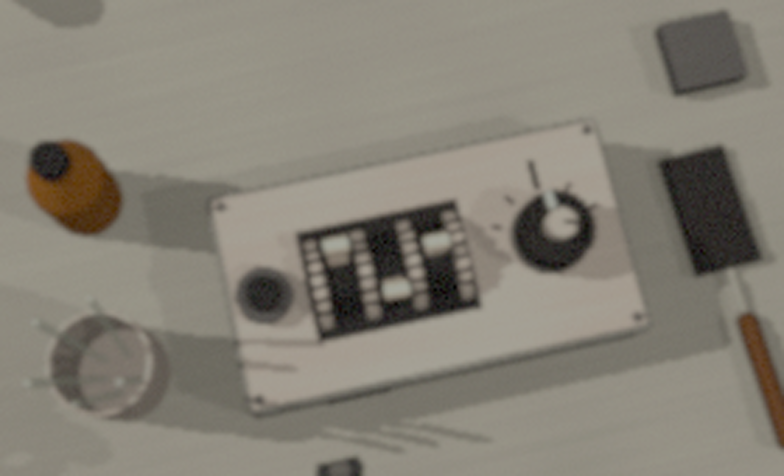

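The final picture shows the wheel bars at (335,248), (397,288) and (436,242). The ring line is at (552,198), in line with the long mark. The only changes from the first picture are the wheels, the ring line and the arm with its shadow.

```bash
python3 - <<'E'
from rig import env
print(env.close_job())
E
```

```text
the job is handed in; nothing more can be done
None
```

All four controls are set, the start button has been pressed and let go, and the job is handed in at about 20.6 s of the 72 s allowed.

- **Thumbwheels:** I pinched each lug and swung it about its axle. In the top camera they then read digits 4.08, 1.03 and 2.95 (targets 4, 1 and 3). I measured these before turning the ring. The final picture showed no visible change, but I did not measure it again.
- **Outer ring:** I gripped the ring alone and turned it 52° counter-clockwise. Its white line now points at the long mark to within about 0.03 rad, by eye. The inner knob's dark line had not moved.
- **Start button:** I pressed it with the fingers shut. Contact came at about 0.109 m tool height and a hard stop at 0.103 m, which matches the full 6 mm travel. The force jumped to 17 N at the stop, then I released it. I have no direct reading of the button's travel.
- **Surroundings:** Comparing the first and last top pictures, only the wheels, the ring line, and the arm and its shadow changed. The can, bottle, paddle and block were where they started. The highest force I read was about 18 N, and the arm was clear of everything when I handed in.

The console corners fitted only to about 5 mm, probably because they are rounded. The knob appeared about 1.6 mm off its predicted place. Neither affected the settings.

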